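Press the mat hanger's stud shut with the snap pliers

TASK

The folding mat hanger waits with its press stud open between the jaws of the snap pliers on the counter. Squeeze the handles of those pliers together until the stud clicks shut, then let go so that the pliers spring open again and the stud stays closed. Leave the nutcracker in the other cradle untouched.

Things in the scene. Friction and masses are not known exactly. Their poses are not given: they have to be found in the camera images.
- pliers_grip (a point): Squeeze point of the snap pliers (steel, flat jaws, white hanger on edge between them) lying in a fixed wooden cradle: midway between the two grips, 50 mm above the counter. z up, +x to the jaws, grips mirror-wise at +y and -y. Grips: bars 10 mm thick, 18 high, from 38 mm to the rear to 38 mm ahead of here, open air below. Over the outsides here: 56 mm open, 26 shut (ends 70 open).
- pliers_arm (a joint): Closing angle of each pliers arm, rad: 0 open (as found; a spring reopens it when let go), 0.17 fully squeezed, a hard stop. Both arms move together mirror-wise. The stud clicks at about 0.10. Each grip needs up to about 6 N (12 N if only one is pushed). Pivot 90 mm ahead of the squeeze point, 64 mm high.
- hanger_leaf (a joint): Angle of the hanger's hinged front leaf (94 x 34 x 4 mm), which carries the stud's cap: 0 stud open (6 mm gap), 0.075 clicked shut. It springs back until pressed past about 0.04, then snaps shut by itself and stays. Stud 130 mm, hanger 115 to 216 mm ahead of the squeeze point, 50 mm up; its wire hook reaches 97 mm up.
- nutcracker: Bystander, not to be touched: nutcracker of like size in a like fixed cradle, with like handles but bowed round jaws and no hanger. Origin on the counter below its pivot, z up, +x to the jaws; handles reach 127 mm to -x and 35 mm to either side, jaws 73 mm to +x, 64 mm high. Pliers and nutcracker may stand either way round, left or right.

How it is judged:
By the outcome, as a careful person would: the job done as asked, in the order asked, and still so for the second after the job is handed in, with the robot touching nothing.
It also fails if it takes over 29 s, if anything falls off the work surface, if the arm or the gripper's body presses on something with over 40 N, if the wrist force passes 120 N, or if a joint passes its speed limit or range.

ROBOT

A 6-joint arm with a two-finger parallel gripper is mounted at the origin on the work surface. World frame = base frame: x ahead of the robot, y to its left, z up, the work surface at z = 0. Lengths are in m, angles in rad, forces in N, time in s.
With the tool pointing down it reaches from about 0.25 to 0.725 m from the base axis. Payload 4 kg.
Tool frame: the origin (TCP) lies on the centre line of the jaws, within the pads' length; the fingertips stand 19 mm ahead of it and the grasp point (between the pads) is the TCP; z points along the fingers, y is the direction in which the jaws open and shut (so a half turn about z gives the same grasp; the last joint's range is limited). The gripper opens to 85 mm and grips with 20 to 120 N. Pads are 22 mm wide; open, the fingers measure 114 mm over their backs; the gripper's body (76 mm by 85 mm) begins 54 mm behind the grasp point. The pads swing forward as they close: fully open they stand 13 mm farther back than shut.
Start: joints at [1.23, 0.241, 0.005, 1.335, 0, 1.571], TCP at [0.167, 0.471, 0.25] pointing down, gripper open.
Joint ranges: [-2.72, 2.72], [-1.05, 1.87], [-1.09, 1.28], [-1.99, 2.15], [-1.42, 1.44], [-3.14, 3.14]. Speed limits (rad/s): [2.79, 2.79, 3.14, 3.14, 3.14, 3.14].

INTERFACE

Orientations are given as a unit quaternion [x, y, z, w].
In Python, from workcell import bot gives the robot as it stands. The module is installed in compiled form; this text tells all that it offers.
- The arm moves only by the shell command python3 -m handwheel 'ROWS' [OPENING]. ROWS is JSON, a list of rows, each an object of numbers: "dx", "dy", "dz": the shift along the tool's x, y, z as a fraction of full scale; "ax", "ay", "az": the turn, a rotation vector about the tool's x, y, z as a fraction of full scale. In form: [{"dx": .., "dy": .., "dz": .., "ax": .., "ay": .., "az": ..}, ...]. A call has 1 to 12 rows; each row shifts and turns the commanded pose from where the row before left it, along the tool's axes as they then stand; what a row does not reach is not made up. Full scale, the value 1, is 2.5 cm for a shift and 0.15 rad for a turn. A row lasts 1/10 s, in which the tool goes at most 50 mm and 8.59 degrees, less where a joint would pass 70% of its speed; a pose out of reach is approached as far as the arm can. A call with a number of a shift or a turn outside -1 to 1 is refused whole. A call with a gripper value outside its range is refused whole. OPENING is the gripper's target within -1 to 1 (fully open at 1, half-way at 0, shut at -1), set as the call begins (- or left out, the last holds). The fingers move at their own pace and stop on an object; the grip force is fixed at half the most. Time passes only in rows, so rows that do not move let the fingers close. It gives the time, the measured TCP pose, the force and the opening at its end, in the units of the state.
- bot.get_obs(): the state, without advancing time (a new reading comes with each control period).
- bot.camera(name): name is "side" or "top" or "wrist"; returns a dict with "img" (400x640x3 uint8, red, green, blue), "intrinsics" (3x3 intrinsics, pixels), "eye" and "rotation" of the camera in the world. Camera axes: x right, y down, z forward; pixel columns grow to the right and rows downward; lengths in m; the calibration is good to about 2 mm. A picture is of the moment at which its call begins. There is no depth.
- bot.job_done(): hands the job in, once; it reports no verdict.
Trained networks look in a picture, given as the dict that the camera call returned (one of the last four; its "shot" number tells which), for a name from the list of things; names that differ only in an ending like _2 or _b are one class to them, and where a whole thing is asked for, a point or a joint stands for the part that bears it (a point fixed in the world has none). Each returns a list of dicts, best first, with "confidence" (0 to 1); they miss things now and then, are a little off and sometimes report something else, mostly with a low value. They report only what shows in the picture. A call takes as long as a camera call.
- bot.trace(thing, picture): "region" (400x640 bool, what is visible of it) and "rect" ([centre column, centre row, width, height] in pixels, round what is visible of it).
The state is a dict: "clock": time; "joint_pos": joint angles; "joint_vel": joint speeds; "tau": joint torques, N m; "eef_pos": TCP position; "tool_rot": TCP orientation; "ft_force": force on the tool from outside, world axes, zero at the start; "ft_torque": the same for the moment, N m; "grip_width": finger opening in m.
Only numpy, scipy, OpenCV 4.12 (cv2) and the standard library are available. Lean on these libraries where they do the work, as an engineer would, in place of code of your own. Each camera call takes 0.05 s, during which the arm holds its last target.

## Working session

There is one attempt and no reset: what is moved stays moved. The work goes in short steps, Python scripts to look and compute and a shell command to move; the robot and the scene stay as the last step left them, time stands still between calls to the robot, and variables do not carry over. Pictures are saved under pics/ and viewed, and the job is handed in when it is done.

```bash
mkdir -p pics
cat > h.py <<'E'
import numpy as np,cv2
from workcell import bot
def save(c,n): cv2.imwrite('pics/'+n,cv2.cvtColor(c['img'],cv2.COLOR_RGB2BGR))
def ray(c,u,v,z):
    K=np.array(c['intrinsics']);d=np.array(c['rotation'])@np.linalg.inv(K)@np.array([u,v,1.]);e=np.array(c['eye']);return e+d*(z-e[2])/d[2]
def proj(c,p):
    q=np.array(c['rotation']).T@(np.array(p)-np.array(c['eye']));q=np.array(c['intrinsics'])@q;return q[:2]/q[2]
E
python3 - <<'E'
from h import *
o=bot.get_obs();print(o['clock'],o['eef_pos'],o['tool_rot'],o['grip_width'])
for n in('top','side'):
    c=bot.camera(n);save(c,n+'1.png');print(n,np.round(c['eye'],3),np.round(c['rotation'],3).tolist(),np.round(c['intrinsics'],1).tolist())
    for t in('pliers_arm','hanger_leaf','nutcracker'):
        for r in bot.trace(t,c)[:2]:
            print(t,round(r['confidence'],2),np.round(r['rect'],1),np.round(ray(c,*r['rect'][:2],.055),3))
            m=(np.array(r['region'])*255).astype(np.uint8);cv2.imwrite(f'pics/m_{n}_{t}.png',m)
E
```

```text
0.0 [0.16694033 0.47066955 0.24940216] [ 1.69592314e-01  9.85513732e-01 -1.04889771e-03 -1.73191324e-04] 0.08544208730417796
top [ 0.495 -0.033  0.92 ] [0.711, -0.7, 0.046, -0.044] [[394.3, 0.0, 317.7], [0.0, 394.3, 209.1], [0.0, 0.0, 1.0]]Traceback (most recent call last):
  File "<stdin>", line 7, in <module>
  File "h.py", line 5, in ray
    K=np.array(c['intrinsics']);d=np.array(c['rotation'])@np.linalg.inv(K)@np.array([u,v,1.]);e=np.array(c['eye']);return e+d*(z-e[2])/d[2]
                                  ~~~~~~~~~~~~~~~~~~~~~~~^~~~~~~~~~~~~~~~~
ValueError: matmul: Input operand 1 has a mismatch in its core dimension 0, with gufunc signature (n?,k),(k,m?)->(n?,m?) (size 3 is different from 4)
```

```bash
cat > h.py <<'E'
import numpy as np,cv2
from scipy.spatial.transform import Rotation as Ro
from workcell import bot
def save(c,n): cv2.imwrite('pics/'+n,cv2.cvtColor(c['img'],cv2.COLOR_RGB2BGR))
def R(c): return Ro.from_quat(c['rotation']).as_matrix()
def ray(c,u,v,z):
    d=R(c)@np.linalg.inv(np.array(c['intrinsics']))@np.array([u,v,1.]);e=np.array(c['eye']);return e+d*(z-e[2])/d[2]
def proj(c,p):
    q=R(c).T@(np.array(p)-np.array(c['eye']));q=np.array(c['intrinsics'])@q;return q[:2]/q[2]
E
python3 - <<'E'
from h import *
for n in('top','side'):
    c=bot.camera(n);save(c,n+'1.png');print(n,np.round(c['eye'],3))
    for t in('pliers_arm','hanger_leaf','nutcracker'):
        for r in bot.trace(t,c)[:2]:
            print(t,round(r['confidence'],2),np.round(r['rect'],1),np.round(ray(c,*r['rect'][:2],.055),3))
            m=(np.array(r['region'])*255).astype(np.uint8);cv2.imwrite(f'pics/m_{n}_{t}.png',m)
E
```

```text
top [ 0.495 -0.033  0.92 ]
pliers_arm 0.79 [387.8 221.8  46.7  64.2] [ 0.58  -0.191  0.055]
hanger_leaf 0.5 [404.6 181.1  13.1  38.9] [ 0.672 -0.229  0.055]
hanger_leaf 0.5 [387.  223.3  48.7  70.2] [ 0.577 -0.189  0.055]
nutcracker 0.68 [212.1 223.9  44.2 111.5] [0.57  0.196 0.055]
side [0.494 0.917 0.609]
pliers_arm 0.64 [356.8 169.2  46.1  24.2] [ 0.56  -0.169  0.055]
nutcracker 0.67 [332.6 269.6 138.7  51.4] [0.569 0.24  0.055]
```

View pics/top1.png

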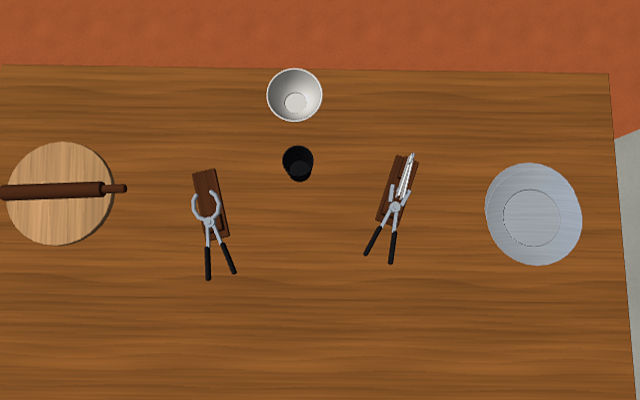

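View pics/side1.png

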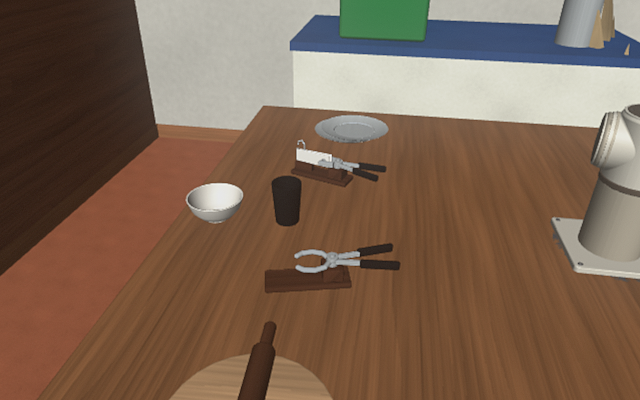

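Run:
```python
from h import *
c=bot.camera('top');im=c['img'][145:275,340:440];cv2.imwrite('pics/z1.png',cv2.resize(im[...,::-1],None,fx=6,fy=4.6*6/4.6,interpolation=cv2.INTER_NEAREST)[:600+180][:780][::1])
z=cv2.resize(im[...,::-1],None,fx=4.6,fy=4.6,interpolation=cv2.INTER_NEAREST);cv2.imwrite('pics/z1.png',z)
g=c['img'].astype(int).max(2);m=((g<60)).astype(np.uint8);m[:, :340]=0;m[:,440:]=0;m[:215]=0
n,l,s,ce=cv2.connectedComponentsWithStats(m)
for i in range(1,n):
    if s[i,4]>15:
        v,u=np.where(l==i);P=np.array([ray(c,a,b,.05+.005)[:2] for a,b in zip(u,v)])
        mu=P.mean(0);w,V=np.linalg.eigh(np.cov(P.T));d=V[:,1]*np.sign(V[0,1]);t=(P-mu)@d
        print(s[i],mu.round(4),d.round(3),np.rad2deg(np.arctan2(d[1],d[0])).round(1),t.min().round(3),t.max().round(3))
for t in('pliers_arm','hanger_leaf'):
  for r in bot.trace(t,c)[:3]:
    ys,xs=np.where(r['region']);print(t,r['confidence'],xs.min(),xs.max(),ys.min(),ys.max(),len(xs))
```

```text
[363 226  19  30 148] [ 0.5386 -0.156 ] [ 0.881 -0.474] -28.3 -0.037 0.036
[388 231   9  33 161] [ 0.5239 -0.1996] [ 0.988 -0.156] -8.9 -0.035 0.037
hanger_leaf 0.55 400 411 163 199 161
```

View pics/z1.png

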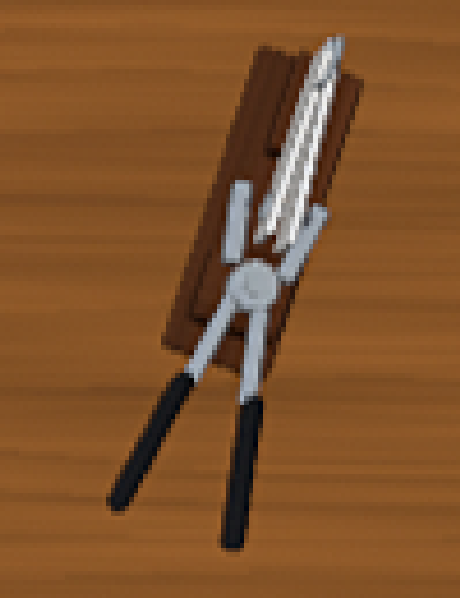

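Top zoom: the pliers are on the right, their black grips at pixels (363–382, 226–256) and (388–397, 231–264), with the pivot near (395, 207). The mean lies at about (0.531, -0.178) and the yaw is about -18.6°. The mid spacing is 46 mm, as it must be. I'll move above that point at the present height.

```bash
python3 -m handwheel '[{"dx":-0.8,"dy":-0.7},{"dx":-0.8,"dy":-0.7},{"dx":-0.8,"dy":-0.7},{"dx":-0.8,"dy":-0.7},{"dx":-0.8,"dy":-0.7},{"dx":-0.8,"dy":-0.7},{"dx":-0.8,"dy":-0.7},{"dx":-0.8,"dy":-0.7},{"dx":-0.8,"dy":-0.7},{"dx":-0.8,"dy":-0.7},{"dx":-0.8,"dy":-0.7},{"dx":-0.8,"dy":-0.7}]' 1
python3 -m handwheel '[{"dx":-0.8,"dy":-0.7},{"dx":-0.8,"dy":-0.7},{"dx":-0.8,"dy":-0.7},{"dx":-0.8,"dy":-0.7},{"dx":-0.8,"dy":-0.7},{"dx":-0.8,"dy":-0.7},{"dx":-0.8,"dy":-0.7},{"dx":-0.8,"dy":-0.7},{"dx":-0.8,"dy":-0.7},{"dx":-0.8,"dy":-0.7}]'
```

```text
invalid input
invalid input
```

```bash
python3 -m handwheel '[{"dx":-0.8,"dy":-0.7,"dz":0,"ax":0,"ay":0,"az":0},{"dx":-0.8,"dy":-0.7,"dz":0,"ax":0,"ay":0,"az":0},{"dx":-0.8,"dy":-0.7,"dz":0,"ax":0,"ay":0,"az":0},{"dx":-0.8,"dy":-0.7,"dz":0,"ax":0,"ay":0,"az":0},{"dx":-0.8,"dy":-0.7,"dz":0,"ax":0,"ay":0,"az":0},{"dx":-0.8,"dy":-0.7,"dz":0,"ax":0,"ay":0,"az":0},{"dx":-0.8,"dy":-0.7,"dz":0,"ax":0,"ay":0,"az":0},{"dx":-0.8,"dy":-0.7,"dz":0,"ax":0,"ay":0,"az":0},{"dx":-0.8,"dy":-0.7,"dz":0,"ax":0,"ay":0,"az":0},{"dx":-0.8,"dy":-0.7,"dz":0,"ax":0,"ay":0,"az":0}]' 1
```

```text
clock: 1.65
eef_pos: [0.2975, 0.2385, 0.2505]
tool_rot: [0.169, 0.986, 0.0, 0.0]
ft_force: [0.4, 0.2, -0.0]
grip_width: 0.0855
```

```bash
python3 -m handwheel '[{"dx":-0.8,"dy":-0.7,"dz":0,"ax":0,"ay":0,"az":0},{"dx":-0.8,"dy":-0.7,"dz":0,"ax":0,"ay":0,"az":0},{"dx":-0.8,"dy":-0.7,"dz":0,"ax":0,"ay":0,"az":0},{"dx":-0.8,"dy":-0.7,"dz":0,"ax":0,"ay":0,"az":0},{"dx":-0.8,"dy":-0.7,"dz":0,"ax":0,"ay":0,"az":0},{"dx":-0.8,"dy":-0.7,"dz":0,"ax":0,"ay":0,"az":0},{"dx":-0.8,"dy":-0.7,"dz":0,"ax":0,"ay":0,"az":0},{"dx":-0.8,"dy":-0.7,"dz":0,"ax":0,"ay":0,"az":0},{"dx":-0.8,"dy":-0.7,"dz":0,"ax":0,"ay":0,"az":0},{"dx":-0.8,"dy":-0.7,"dz":0,"ax":0,"ay":0,"az":0}]' 1
python3 -m handwheel '[{"dx":-0.8,"dy":-0.7,"dz":0,"ax":0,"ay":0,"az":0},{"dx":-0.8,"dy":-0.7,"dz":0,"ax":0,"ay":0,"az":0},{"dx":-0.8,"dy":-0.7,"dz":0,"ax":0,"ay":0,"az":0},{"dx":-0.8,"dy":-0.7,"dz":0,"ax":0,"ay":0,"az":0},{"dx":-0.8,"dy":-0.7,"dz":0,"ax":0,"ay":0,"az":0},{"dx":-0.8,"dy":-0.7,"dz":0,"ax":0,"ay":0,"az":0},{"dx":0,"dy":0,"dz":0,"ax":0,"ay":0,"az":0}]' 1
cat > w.py <<'E'
from h import *
import sys
c=bot.camera('wrist');save(c,sys.argv[1])
o=bot.get_obs();print(o['clock'],o['eef_pos'],np.round(o['joint_pos'],2))
Rt=Ro.from_quat(o['tool_rot']).as_matrix();print('tool y yaw',np.rad2deg(np.arctan2(Rt[1,1],Rt[0,1])),'z',Rt[:,2].round(4))
print(np.round(c['eye'],3))
g=c['img'].astype(int).max(2);m=((g<60)).astype(np.uint8)
n,l,s,ce=cv2.connectedComponentsWithStats(m)
for i in range(1,n):
    if s[i,4]>150:
        v,u=np.where(l==i);P=np.array([ray(c,a,b,.057)[:2] for a,b in zip(u,v)])
        mu=P.mean(0);w,V=np.linalg.eigh(np.cov(P.T));d=V[:,1]*np.sign(V[0,1]);t=(P-mu)@d
        print(s[i],mu.round(4),np.rad2deg(np.arctan2(d[1],d[0])).round(1),t.min().round(3),t.max().round(3))
E
python3 w.py w1.png
```

```text
clock: 2.65
eef_pos: [0.4276, 0.0066, 0.2505]
tool_rot: [0.17, 0.986, 0.0, 0.0]
ft_force: [0.5, 0.7, -0.4]
grip_width: 0.0854
clock: 3.35
eef_pos: [0.5064, -0.1339, 0.2499]
tool_rot: [0.171, 0.985, -0.0, 0.0]
ft_force: [-1.3, -0.4, -0.2]
grip_width: 0.0853
3.4 [ 0.50547323 -0.1325174   0.24985559] [-0.26  0.29  0.06  1.35  0.    0.09]
tool y yaw 70.34506674289617 z [-4.e-04  2.e-04 -1.e+00]
[ 0.439 -0.109  0.373]
[ 606   20   34   61 1059] [0.4822 0.1467] 18.9 -0.022 0.034
[612  92  28  82 384] [0.5587 0.1393] 7.2 -0.03 0.042
[256 180  25  72 199] [ 0.5255 -0.197 ] -9.0 -0.039 0.035
[    0   258   640   142 39138] [ 0.7028 -0.1769] 70.9 -0.399 0.337
```

View pics/w1.png

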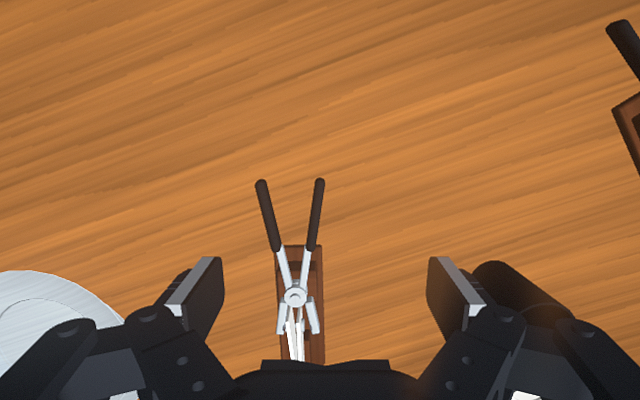

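Run:
```python
from h import *
for n,(a,b,e,f) in (('wrist',(250,332,172,256)),('top',(355,402,215,268))):
  c=bot.camera(n);save(c,n+'2.png');g=c['img'].astype(int);M=np.zeros((400,640),np.uint8);M[e:f,a:b]=((g[...,0]-g[...,2]<35)&(g.max(2)<95))[e:f,a:b]
  k,l,s,ce=cv2.connectedComponentsWithStats(M);R_=[]
  for i in range(1,k):
    if s[i,4]>60:
        v,u=np.where(l==i);P=np.array([ray(c,x,y,.055)[:2] for x,y in zip(u,v)])
        mu=P.mean(0);w,V=np.linalg.eigh(np.cov(P.T));d=V[:,1]*np.sign(V[0,1]);t=(P-mu)@d
        R_.append((mu,np.arctan2(d[1],d[0])));print(n,s[i],mu.round(4),np.rad2deg(R_[-1][1]).round(1),t.min().round(3),t.max().round(3))
  if len(R_)==2:
    m=(R_[0][0]+R_[1][0])/2;y=(R_[0][1]+R_[1][1])/2
    o=bot.get_obs();Rt=Ro.from_quat(o['tool_rot']).as_matrix()
    d=Rt.T@np.r_[m-np.array(o['eef_pos'])[:2],0.047-o['eef_pos'][2]]
    q=np.arctan2(Rt[1,1],Rt[0,1]);perp=y+np.pi/2
    print('mid',m,'yaw',np.rad2deg(y),'tool delta',d/.025,'az units',-(perp-q)/.15)
```

```text
wrist [254 181  26  73 781] [ 0.5228 -0.197 ] -9.3 -0.037 0.039
wrist [304 180  20  73 661] [ 0.5378 -0.1541] -28.1 -0.037 0.038
mid [ 0.53030964 -0.17555019] yaw -18.68913922429134 tool delta [-1.55281879 -1.31538805  8.11536852] az units -0.10493965549908188
top [378 215  24  53 809] [ 0.5413 -0.1937] -14.1 -0.065 0.059
top [355 226  27  42 443] [ 0.5228 -0.1378] -13.2 -0.041 0.055
mid [ 0.53204871 -0.16574153] yaw -13.658557901418853 tool delta [-1.49964532 -0.94228264  8.12210455] az units -0.6842323106759867
```

```bash
python3 -c "
import cv2;i=cv2.imread('pics/wrist2.png')[170:300,230:350];cv2.imwrite('pics/z2.png',cv2.resize(i,None,fx=4.5,fy=4.5))"
```

```text
(no output)
```

View pics/z2.png

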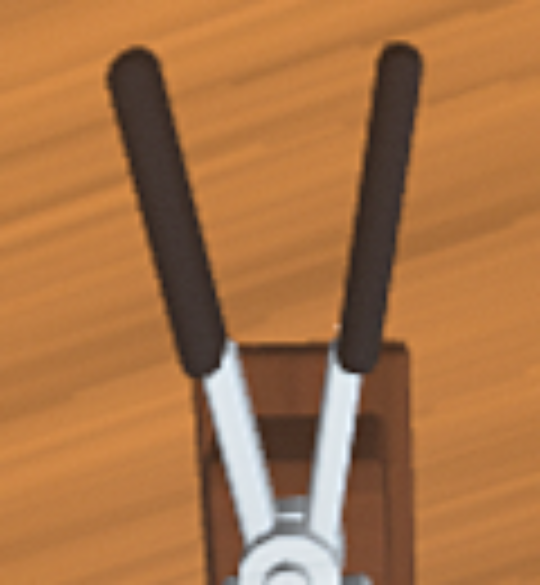

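Wrist zoom: both grips show cleanly, with rear ends near full-image (260, 181) and (319, 180). The midpoint is (0.530, -0.176) and the yaw -18.7°, about 2 mm from the first top estimate. The second top reading doesn't count, because the arm is in the way. I'll take the mean, align there, and go part of the way down.

```bash
python3 -m handwheel '[{"dx":-0.8,"dy":-0.68,"dz":0,"ax":0,"ay":0,"az":-0.1},{"dx":-0.79,"dy":-0.68,"dz":0,"ax":0,"ay":0,"az":0},{"dx":0,"dy":0,"dz":0.7,"ax":0,"ay":0,"az":0},{"dx":0,"dy":0,"dz":0.8,"ax":0,"ay":0,"az":0},{"dx":0,"dy":0,"dz":0.8,"ax":0,"ay":0,"az":0},{"dx":0,"dy":0,"dz":0.8,"ax":0,"ay":0,"az":0},{"dx":0,"dy":0,"dz":0.8,"ax":0,"ay":0,"az":0},{"dx":0,"dy":0,"dz":0.6,"ax":0,"ay":0,"az":0},{"dx":0,"dy":0,"dz":0,"ax":0,"ay":0,"az":0},{"dx":0,"dy":0,"dz":0,"ax":0,"ay":0,"az":0}]' 1
python3 w.py w3.png
```

```text
clock: 4.5
eef_pos: [0.5314, -0.1757, 0.1382]
tool_rot: [0.162, 0.987, 0.0, -0.0]
ft_force: [0.3, 0.3, 0.6]
grip_width: 0.0855
4.55 [ 0.53199772 -0.17604796  0.1388863 ] [-0.32  0.43 -0.03  1.11  0.    0.01]
tool y yaw 71.3861221271346 z [ 1.3e-03 -4.0e-04 -1.0e+00]
[ 0.464 -0.152  0.261]
[267 160  36 112 477] [ 0.5296 -0.1989] -9.6 -0.043 0.031
[341 160  34 112 692] [ 0.5417 -0.1604] -25.7 -0.043 0.032
[    0   258   640   142 39574] [ 0.6378 -0.1863] 72.2 -0.264 0.211
```

View pics/w3.png

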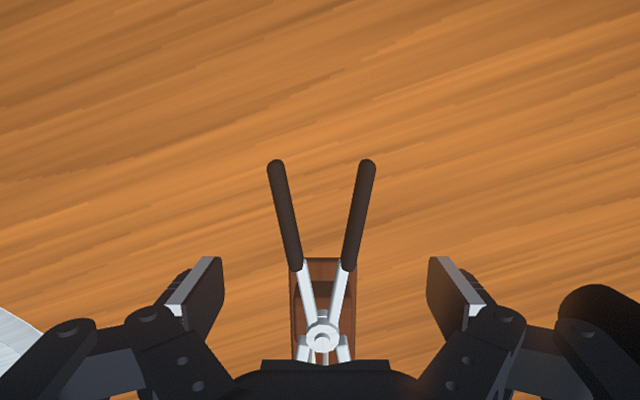

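Wrist: the grips at columns 274 and 367 (mean 321) lie centred between the pads at 222 and 430. I'll measure once more before the final descent.

Run:
```python
from h import *
c=bot.camera('wrist');g=c['img'].astype(int);M=np.zeros((400,640),np.uint8);M[150:276,255:390]=((g[...,0]-g[...,2]<35)&(g.max(2)<95))[150:276,255:390]
k,l,s,ce=cv2.connectedComponentsWithStats(M);R_=[]
for i in range(1,k):
    if s[i,4]>300:
        v,u=np.where(l==i);P=np.array([ray(c,x,y,.055)[:2] for x,y in zip(u,v)])
        mu=P.mean(0);w,V=np.linalg.eigh(np.cov(P.T));d=V[:,1]*np.sign(V[0,1]);t=(P-mu)@d
        R_.append((mu,np.arctan2(d[1],d[0])));print(s[i],mu.round(4),np.rad2deg(R_[-1][1]).round(1),t.min().round(3),t.max().round(3))
m=(R_[0][0]+R_[1][0])/2;y=(R_[0][1]+R_[1][1])/2
o=bot.get_obs();Rt=Ro.from_quat(o['tool_rot']).as_matrix()
d=Rt.T@np.r_[m-np.array(o['eef_pos'])[:2],0.047-o['eef_pos'][2]]
print(o['eef_pos'],'mid',m,np.rad2deg(y),d/.025,-(y+np.pi/2-np.arctan2(Rt[1,1],Rt[0,1]))/.15)
```

```text
[ 268  159   36  112 1818] [ 0.5226 -0.1976] -9.1 -0.036 0.04
[ 308  158   68  113 1844] [ 0.5374 -0.1552] -29.2 -0.037 0.039
[ 0.53226443 -0.17629699  0.13916834] mid [ 0.52997631 -0.17638116] -19.163935914891567 [ 0.09358086 -0.03260111  3.68653928] 0.062165764524334165
```

Centred within 1 mm. Going down the remaining 92 mm.

```bash
python3 -m handwheel '[{"dx":0,"dy":0,"dz":0.6,"ax":0,"ay":0,"az":0},{"dx":0,"dy":0,"dz":0.6,"ax":0,"ay":0,"az":0},{"dx":0,"dy":0,"dz":0.6,"ax":0,"ay":0,"az":0},{"dx":0,"dy":0,"dz":0.6,"ax":0,"ay":0,"az":0},{"dx":0,"dy":0,"dz":0.5,"ax":0,"ay":0,"az":0},{"dx":0,"dy":0,"dz":0.4,"ax":0,"ay":0,"az":0},{"dx":0,"dy":0,"dz":0.35,"ax":0,"ay":0,"az":0},{"dx":0,"dy":0,"dz":0,"ax":0,"ay":0,"az":0},{"dx":0,"dy":0,"dz":0,"ax":0,"ay":0,"az":0}]' 1
python3 w.py w4.png; python3 -c "
from h import *
c=bot.camera('side');save(c,'s4.png');i=cv2.imread('pics/s4.png')[110:210,260:420];cv2.imwrite('pics/s4z.png',cv2.resize(i,None,fx=4.5,fy=4.5))"
```

```text
clock: 5.5
eef_pos: [0.5317, -0.1766, 0.0467]
tool_rot: [0.162, 0.987, -0.0, 0.0]
ft_force: [0.4, 0.7, 0.1]
grip_width: 0.0853
5.55 [ 0.53200391 -0.17665756  0.0470328 ] [-0.32  0.52 -0.14  0.91  0.    0.01]
tool y yaw 71.33400592861658 z [ 9.e-04 -2.e-04 -1.e+00]
[ 0.464 -0.153  0.17 ]
[    0   198   640   202 42618] [ 0.5543 -0.1806] 70.2 -0.135 0.127
```

View pics/w4.png

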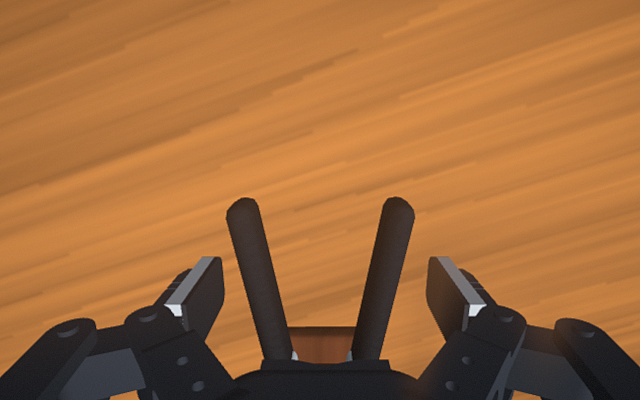

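View pics/s4z.png

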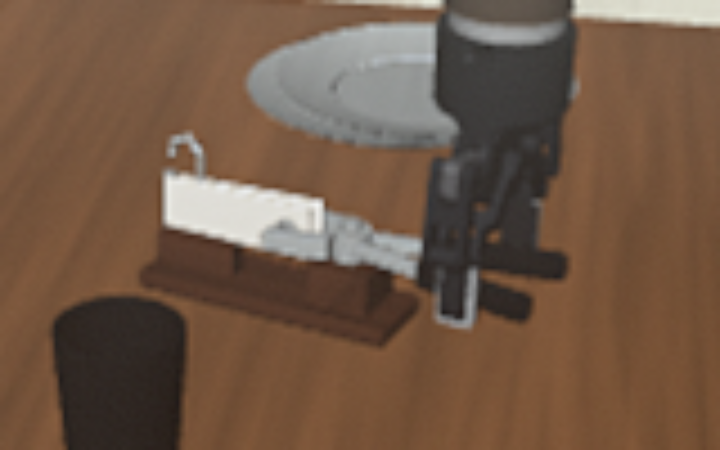

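The fingers straddle the grips, with pad tips at grip height and no contact force. I'll squeeze to about 33 mm, which is roughly 0.13 rad.

```bash
Z='x'; python3 -m handwheel '[{"dx":0,"dy":0,"dz":0,"ax":0,"ay":0,"az":0},{"dx":0,"dy":0,"dz":0,"ax":0,"ay":0,"az":0},{"dx":0,"dy":0,"dz":0,"ax":0,"ay":0,"az":0},{"dx":0,"dy":0,"dz":0,"ax":0,"ay":0,"az":0},{"dx":0,"dy":0,"dz":0,"ax":0,"ay":0,"az":0},{"dx":0,"dy":0,"dz":0,"ax":0,"ay":0,"az":0},{"dx":0,"dy":0,"dz":0,"ax":0,"ay":0,"az":0},{"dx":0,"dy":0,"dz":0,"ax":0,"ay":0,"az":0}]' -0.22
python3 w.py w5.png; python3 -c "
from h import *
c=bot.camera('side');save(c,'s5.png');i=cv2.imread('pics/s5.png')[110:210,260:420];cv2.imwrite('pics/s5z.png',cv2.resize(i,None,fx=4.5,fy=4.5))
c=bot.camera('top');save(c,'t5.png');i=cv2.imread('pics/t5.png')[145:275,340:440];cv2.imwrite('pics/t5z.png',cv2.resize(i,None,fx=4.5,fy=4.5))
o=bot.get_obs();print(o['grip_width'],o['ft_force'])"
```

```text
clock: 6.4
eef_pos: [0.5311, -0.178, 0.0474]
tool_rot: [0.163, 0.987, -0.002, 0.0]
ft_force: [-2.7, -4.7, 4.6]
grip_width: 0.033
6.45 [ 0.53113946 -0.17803276  0.04741203] [-0.32  0.52 -0.14  0.91 -0.    0.01]
tool y yaw 71.26757006617629 z [-4.0e-04 -3.1e-03 -1.0e+00]
[ 0.464 -0.154  0.17 ]
[   21   191   609   209 38462] [ 0.5536 -0.1772] 68.8 -0.131 0.12
[ 150  344   52   56 1239] [ 0.5458 -0.2477] -49.7 -0.016 0.013
0.03337828660368811 [-2.95297078 -3.81152039  5.3931513 ]
```

View pics/w5.png

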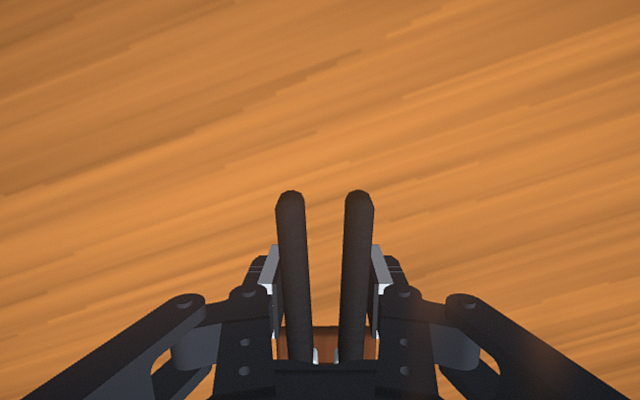

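View pics/t5z.png

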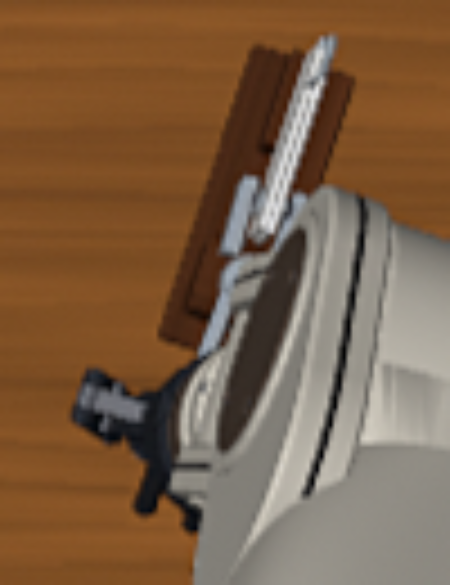

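At 33 mm the grips are pressed and the hanger's two leaves have drawn together (near zoom (270, 200)). A little further for margin, then I'll release.

```bash
python3 -m handwheel '[{"dx":0,"dy":0,"dz":0,"ax":0,"ay":0,"az":0},{"dx":0,"dy":0,"dz":0,"ax":0,"ay":0,"az":0},{"dx":0,"dy":0,"dz":0,"ax":0,"ay":0,"az":0},{"dx":0,"dy":0,"dz":0,"ax":0,"ay":0,"az":0}]' -0.29
python3 -m handwheel '[{"dx":0,"dy":0,"dz":0,"ax":0,"ay":0,"az":0},{"dx":0,"dy":0,"dz":0,"ax":0,"ay":0,"az":0},{"dx":0,"dy":0,"dz":0,"ax":0,"ay":0,"az":0},{"dx":0,"dy":0,"dz":0,"ax":0,"ay":0,"az":0},{"dx":0,"dy":0,"dz":0,"ax":0,"ay":0,"az":0},{"dx":0,"dy":0,"dz":0,"ax":0,"ay":0,"az":0},{"dx":0,"dy":0,"dz":0,"ax":0,"ay":0,"az":0},{"dx":0,"dy":0,"dz":0,"ax":0,"ay":0,"az":0}]' 1
python3 w.py w6.png
```

```text
clock: 6.95
eef_pos: [0.5311, -0.178, 0.0474]
tool_rot: [0.163, 0.987, -0.002, -0.0]
ft_force: [-3.2, -3.8, 4.3]
grip_width: 0.03
clock: 7.75
eef_pos: [0.5316, -0.1764, 0.0466]
tool_rot: [0.162, 0.987, 0.0, -0.0]
ft_force: [-0.3, -0.3, -0.4]
grip_width: 0.0851
7.8 [ 0.53156508 -0.17642194  0.04656565] [-0.32  0.52 -0.14  0.91  0.    0.01]
tool y yaw 71.3399426663693 z [-0.e+00  1.e-04 -1.e+00]
[ 0.464 -0.152  0.169]
[    0   198   640   202 42650] [ 0.554  -0.1804] 70.2 -0.135 0.127
```

View pics/w6.png

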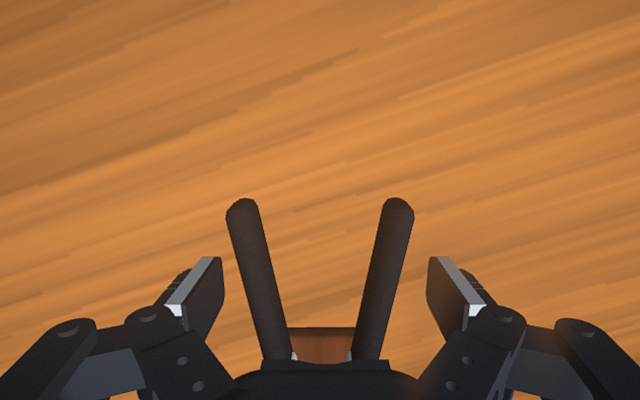

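The grips have sprung back to the columns they had when open (243 and 398), and the pads are clear. I'll lift up, back away and look at the stud.

```bash
python3 -m handwheel '[{"dx":0,"dy":0,"dz":-0.4,"ax":0,"ay":0,"az":0},{"dx":0,"dy":0,"dz":-0.6,"ax":0,"ay":0,"az":0},{"dx":0,"dy":0,"dz":-0.8,"ax":0,"ay":0,"az":0},{"dx":0,"dy":0,"dz":-0.8,"ax":0,"ay":0,"az":0},{"dx":0,"dy":0,"dz":-0.8,"ax":0,"ay":0,"az":0},{"dx":0,"dy":0,"dz":-0.8,"ax":0,"ay":0,"az":0},{"dx":0,"dy":0,"dz":-0.8,"ax":0,"ay":0,"az":0},{"dx":0.8,"dy":0,"dz":-0.8,"ax":0,"ay":0,"az":0},{"dx":0.8,"dy":0,"dz":-0.8,"ax":0,"ay":0,"az":0},{"dx":0.8,"dy":0,"dz":-0.5,"ax":0,"ay":0,"az":0}]' 1
python3 -m handwheel '[{"dx":0.8,"dy":0,"dz":0,"ax":0,"ay":0,"az":0},{"dx":0.8,"dy":0.4,"dz":0,"ax":0,"ay":0,"az":0},{"dx":0.8,"dy":0.4,"dz":0,"ax":0,"ay":0,"az":0},{"dx":0.8,"dy":0.6,"dz":0,"ax":0,"ay":0,"az":0},{"dx":0.8,"dy":0.6,"dz":0,"ax":0,"ay":0,"az":0},{"dx":0.8,"dy":0.6,"dz":0,"ax":0,"ay":0,"az":0},{"dx":0,"dy":0.6,"dz":0,"ax":0,"ay":0,"az":0},{"dx":0,"dy":0,"dz":0,"ax":0,"ay":0,"az":0},{"dx":0,"dy":0,"dz":0,"ax":0,"ay":0,"az":0}]' 1
python3 -c "
from h import *
c=bot.camera('side');save(c,'s7.png')
c=bot.camera('top');save(c,'t7.png');i=cv2.imread('pics/t7.png')[145:275,340:440];j=cv2.imread('pics/top1.png')[145:275,340:440];cv2.imwrite('pics/t7z.png',cv2.resize(np.hstack([j,i]),None,fx=4,fy=4))
i=cv2.imread('pics/s7.png')[120:190,280:400];j=cv2.imread('pics/side1.png')[120:190,280:400];cv2.imwrite('pics/s7z.png',cv2.resize(np.vstack([j,i]),None,fx=4.2,fy=4.2))
print(bot.get_obs()['clock'])
"
```

```text
clock: 8.8
eef_pos: [0.4747, -0.1573, 0.2265]
tool_rot: [0.162, 0.987, -0.0, 0.001]
ft_force: [1.0, 0.3, 0.5]
grip_width: 0.0854
clock: 9.7
eef_pos: [0.3869, -0.0432, 0.2247]
tool_rot: [0.162, 0.987, -0.0, 0.001]
ft_force: [-0.5, -0.5, 0.8]
grip_width: 0.0854
9.8
```

View pics/t7z.png

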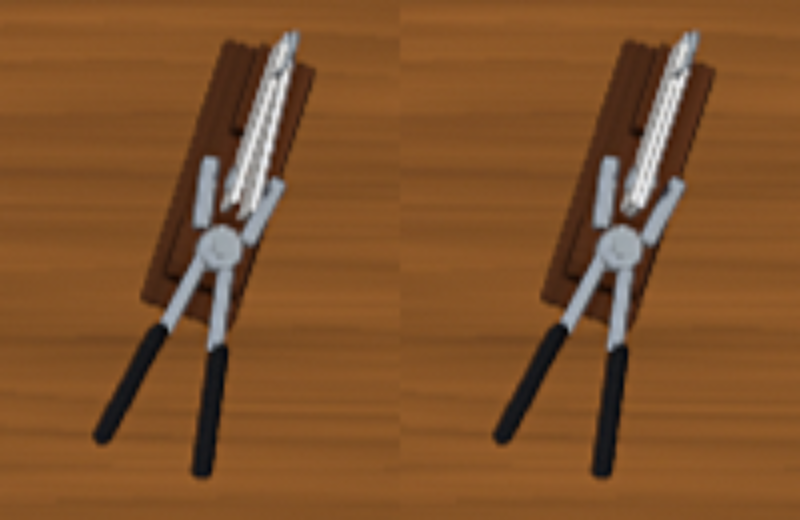

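View pics/s7z.png

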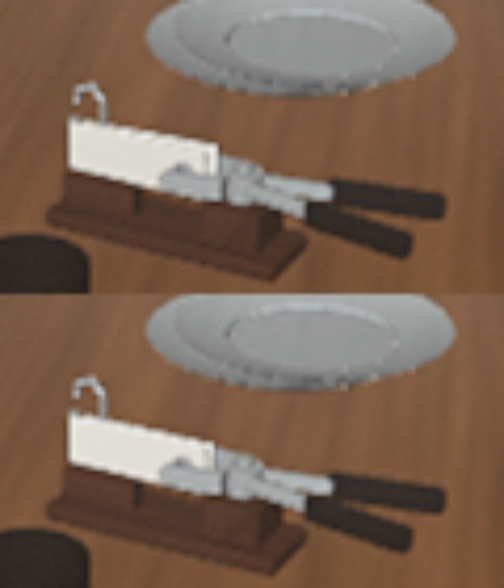

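View pics/t7.png

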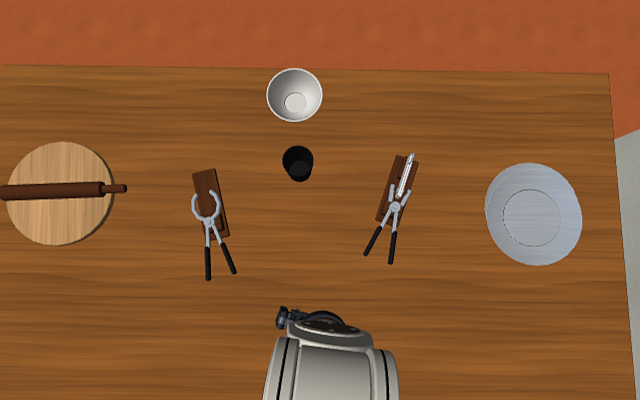

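Before and after in the top view: the wedge gap between the leaves (left picture, near (245, 195)) has gone. They lie parallel and shut in the right picture, and the pliers are fully open again with handles and jaws where they were. The nutcracker is unmoved at (212, 224).

```bash
python3 -c "
from workcell import bot
print(bot.job_done(), bot.get_obs()['clock'])"
```

```text
the job is handed in; nothing more can be done
the job is handed in; nothing more can be done
```

The stud is clicked shut, the pliers have sprung open again, and I handed the job in at about 9.8 s of the 29 s allowed.

**What I did:** I lowered the open gripper over the pliers' two grips and squeezed them from 56 mm to 33 mm, then to 30 mm. I then opened the gripper, lifted straight up and backed away. The force reading stayed below about 8 N.

**Last checks:**
- **Stud:** in the top view the hanger's leaves lie flat together, and they stayed so after release.
- **Pliers:** the handles and jaws are back where they stood before the squeeze.
- **Nutcracker and other items:** they look unmoved in the top view.
- **Robot:** it was clear of everything.

**Disagreements:** one top-view reading of the grip position was off because the arm blocked the view, so I dropped it. The remaining readings agreed to about 2 mm. My first two move commands were refused because rows must list all six values, and nothing moved. I judged the closed stud from the pictures only; I did not measure the leaf's angle.

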